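# Draw the dispersing disc off the stirring shaft and lay it in the wash tray

### The arm

A 6-joint arm with a two-finger parallel gripper is mounted at the origin on the work surface. World frame = base frame: x ahead of the robot, y to its left, z up, the work surface at z = 0. Lengths are in m, angles in rad, forces in N, time in s.
With the tool pointing down it reaches from about 0.35 to 0.975 m from the base axis. Payload 4.9 kg.
Tool frame: the origin (TCP) lies at the very end of the fingers, on their centre line; the grasp point (between the pads) lies 19 mm behind it; x points along the fingers, z is the direction in which the jaws open and shut, and the axes are right-handed (so a half turn about x gives the same grasp; the last joint's range is limited). The gripper opens to 85 mm and grips with 20 to 120 N. Pads are 22 mm wide; open, the fingers measure 114 mm over their backs; the gripper's body (76 mm by 85 mm) begins 54 mm behind the grasp point. The pads swing forward as they close: fully open they stand 13 mm farther back than shut.
Start: joints at [-1.236, 0.053, 1.613, -0, 1.476, -0.119], TCP at [0.274, -0.562, 0.231] pointing down, gripper open.
Joint ranges: [-3.01, 3.01], [-1.01, 2.22], [0.06, 2.58], [-1.02, 4.17], [0.09, 2.62], [-3.14, 3.14]. Speed limits (rad/s): [2.57, 2.57, 3.14, 3.14, 3.14, 3.14].

### API

Orientations are given as a rotation vector (axis times angle).
In Python, from station import ctrl, imaging gives the robot as it stands. The module is installed in compiled form; this text tells all that it offers.
- The arm moves only by the shell command python3 -m jog 'ROWS' [FORCE]. ROWS is JSON, a list that holds one entry, the list of rows, each a list of 5 numbers: the shift along the tool's x, y, z in m, then the turn about the tool's x in rad, then the closure, from -1 (fully open) to 1 (shut). A call has 1 to 12 rows; each row is the pose to reach, as a shift and turn from the pose measured when the call began, along the tool's axes at that moment; what a row does not reach only later rows make up. A row lasts 1/10 s, in which the tool goes at most 50 mm and 8.59 degrees, less where a joint would pass 70% of its speed; a pose out of reach is approached as far as the arm can. A call with a gripper value outside its range is refused whole. The fingers move at their own pace and stop on an object; FORCE is the grip in N (left out, the last holds). Time passes only in rows, so rows that repeat a pose let the fingers close. It gives the time, the measured TCP pose, the force and the opening at its end, in the units of the state.
- ctrl.get_obs(): the state, without advancing time (a new reading comes with each control period).
- imaging.get_image(name): name is "scene" or "top" or "wrist"; returns a dict with "color" (420x560x3 uint8, red, green, blue), "intrinsics" (3x3 intrinsics, pixels), "R" (3x3) and "t" (3): a world point X has camera coordinates R X + t. Camera axes: x right, y down, z forward; pixel columns grow to the right and rows downward; lengths in m; the calibration is good to about 2 mm. A picture is of the moment at which its call begins. There is no depth.
- ctrl.finish_job(): hands the job in, once; it reports no verdict.
The state is a dict: "t": time; "q": joint angles; "dq": joint speeds; "effort": joint torques, N m; "tool_pos": TCP position; "tool_rot": TCP orientation; "contact_force": force on the tool from outside, world axes, zero at the start; "wrist_torque": the same for the moment, N m; "opening": finger opening in m.
Only numpy, scipy, OpenCV 4.12 (cv2) and the standard library are available. Lean on these libraries where they do the work, as an engineer would, in place of code of your own. Each camera call takes 0.05 s, during which the arm holds its last target.

### The job

The stirring shaft is clamped by one end in the lab stand, and its toothed dispersing disc has to go to be washed: draw the disc, with its hub, along the shaft and off the free end without forcing it, since the shaft was clamped by eye and bends if it is levered. Then set the disc down in the steel wash tray beside the propeller, without dropping it, and let go, leaving everything else where it is.

Things in the scene. Friction and masses are not known exactly. Their poses are not given: they have to be found in the camera images.
- stand: Lab stand, fixed to the bench: grey base plate 210 x 130 x 14 mm, origin under its centre; upright rod 12 mm thick, 350 mm high at local x = -75 mm. A 46 mm aluminium boss head on the rod holds one end of a bare steel stirring shaft, 12 mm thick, 135 mm above the bench, roughly along the stand's +x. The shaft is stiff and does not yield; loads above 20 N on it or the stand would spoil it
- seat (a point): Point of the stand at local (35, 0, 135) mm, axes as the stand's. The shaft's centre line passes within 1 mm of it. The middle of the disc's bore starts within 2 mm of it along the shaft. A collar 22 mm thick, fixed on the shaft 31 to 41 mm behind seat, stands behind the disc
- aim (a point): Point of the stand (not of the shaft), 110 mm along the stand's +x from seat: where the rounded free end would be if the shaft were straight in its clamp. The boss head was tightened by eye: the shaft points up to 6 degrees up or down and up to 6 degrees left or right, so its end is up to 12 mm off each way. This skew differs each time and is not measured: it must be felt or seen
- disc: Toothed steel dispersing disc on a hub, one loose piece, 135 to 225 g. Origin in the middle of the bore; x along the bore, to the free end at the start. Hub 26 mm thick, x = -16 to +26 mm, eight flats (at the start two are upright, facing +y and -y); grip it across y at about x = +8 mm. Disc 60 mm across its teeth, teeth from x = -26 to -9 mm
- bore (a point): The same point as the disc's origin. The bore bears on the shaft over its middle 12 mm and is 14.2 mm wide there: 1.1 mm of play all round, so the hub hangs up to 10 degrees askew and its pose does not give the shaft's direction; a gripper snapped shut off-centre knocks the shaft. It slides with ordinary friction and is clear of the shaft when this point is 135 mm from seat
- tray: Stainless wash tray, fixed, 280 (x) x 190 (y) x 32 mm high outside, walls and floor 4 mm, open on top; origin under its centre. Its -x half is free for the disc. A disc held with its bore level touches the floor when its bore is about 35 mm above the bench
- propeller: Loose steel three-bladed propeller, 72 mm across, hub 24 mm thick and 26 mm high, lying flat in the +x half of the tray; origin under its hub. To be left where it is
- jar_a: Closed sample jar, 55 mm wide, 48 mm high, black cap, loose; origin under its centre. To be left alone
- jar_b: Another such closed jar, loose. To be left alone
- open_jar: Open sample jar, 55 mm wide, 41 mm high, loose; origin under its centre. To be left alone
- cap: Black jar cap lying upside down, 55 mm wide, 17 mm high, loose. To be left alone
- beaker: Glass beaker, 70 mm wide, 85 mm high, loose; origin under its centre. To be left alone
- spatula: Spatula with black handle, 190 mm long, lying on the bench, loose. To be left alone
Mind the look-alikes: they are no part of the job. What is shaped like the propeller but red is not meant.

How it is judged:
On the way:
1. the disc has been drawn off the free end of the shaft (distance between disc and seat above 0.135 m and contact force between disc and stand below 0.2 N), for 0.1 s.
At the end, for the whole second after the job is handed in: The disc with its hub lies inside the wash tray, resting on the tray's floor (its bore's middle within the walls and less than 40 mm above the bench), not leaning on the propeller, let go and at rest (x of disc in the frame of tray between -0.136 and 0.136 m and y of disc in the frame of tray between -0.091 and 0.091 m and height (world z) of disc below 0.04 m and contact force between disc and tray above 0.5 N and linear speed of disc below 0.02 m/s and contact force between disc and propeller below 0.5 N); the robot touches nothing.
It fails at once if the shaft or its stand is loaded with more than 20 N (by the hub or by the robot) (contact force between stand and anything else above 20 N).
It fails at once if the disc is dropped (it falls unheld from more than about 25 mm) (contact force between disc and the fingers below 0.05 N and linear speed of disc above 0.7 m/s).
It fails at once if the propeller in the tray is shifted by more than 15 mm (distance of propeller from where it was at the start of the episode above 0.015 m).
It fails at once if a jar, the cap, the beaker or the spatula is shifted by more than 15 mm (distance of any of jar_a, jar_b, open_jar, cap, beaker, spatula from where it was at the start of the episode above 0.015 m).
It also fails if it takes over 59 s, if anything falls off the work surface, if the arm or the gripper's body presses on something with over 40 N, if the wrist force passes 120 N, or if a joint passes its speed limit or range.

## Working session

There is one attempt and no reset: what is moved stays moved. The work goes in short steps, Python scripts to look and compute and a shell command to move; the robot and the scene stay as the last step left them, time stands still between calls to the robot, and variables do not carry over. Pictures are saved under pics/ and viewed, and the job is handed in when it is done.

```bash
mkdir -p pics; ls; cat > h.py <<'E'
import numpy as np, cv2, sys
from station import ctrl, imaging
def snap(n,f):
    d=imaging.get_image(n); np.savez('pics/'+f+'.npz',**{k:d[k] for k in('color','intrinsics','R','t')})
    cv2.imwrite('pics/'+f+'.png',d['color'][:,:,::-1]); return d
def load(f): return dict(np.load('pics/'+f+'.npz'))
def ray(d,uv):
    K,R,t=d['intrinsics'],d['R'],d['t']; v=np.linalg.solve(K,[uv[0],uv[1],1.]); return -R.T@t,(R.T@v)/np.linalg.norm(v)
def onz(d,uv,z):
    o,v=ray(d,uv); return o+v*(z-o[2])/v[2]
def tri(d1,a,d2,b):
    o,v=ray(d1,a);p,w=ray(d2,b); s=np.linalg.lstsq(np.c_[v,-w],p-o,rcond=None)[0]
    A=o+s[0]*v;B=p+s[1]*w; return (A+B)/2,np.linalg.norm(A-B)
def proj(d,X):
    c=d['R']@np.asarray(X)+d['t']; p=d['intrinsics']@c; return p[:2]/p[2]
def crop(f,x0,y0,x1,y1,k,out):
    im=cv2.imread('pics/'+f+'.png')[y0:y1,x0:x1]; cv2.imwrite('pics/'+out+'.png',cv2.resize(im,None,fx=k,fy=k,interpolation=cv2.INTER_CUBIC))
E
python3 - <<'E'
from h import *
for n in('scene','top','wrist'):
    d=snap(n,n+'0'); print(n,-d['R'].T@d['t'],d['R'][2],d['intrinsics'][0,0])
o=ctrl.get_obs()
for k in('t','tool_pos','tool_rot','contact_force','opening'):print(k,o[k])
E
```

```text
pics
scene [ 1.04856811 -0.1949454   1.10345492] [-0.39785641  0.30001787 -0.86700609] 519.3005067060702
top [0.46960003 0.1728475  1.19792976] [ 0.09415405  0.00207362 -0.99555548] 478.6163403114651
wrist [ 0.34001592 -0.52915731  0.3725895 ] [-0.25952439 -0.1246787  -0.95765459] 301.8796428404121
t 0.15
tool_pos [ 0.27381194 -0.56128615  0.23032633]
tool_rot [ 0.86974793  1.3916479  -0.86814832]
contact_force [0.35663654 0.02643962 0.38169098]
opening 0.08534978920087516
```

View pics/scene0.png

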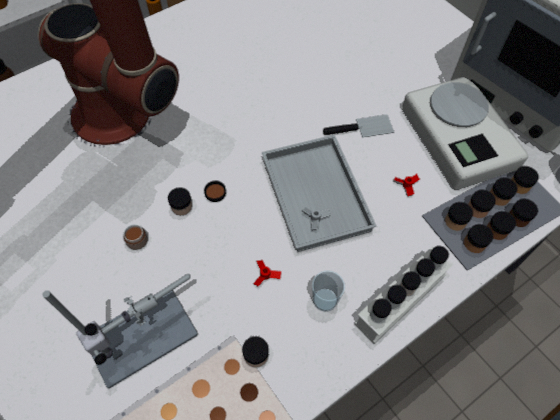

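View pics/top0.png

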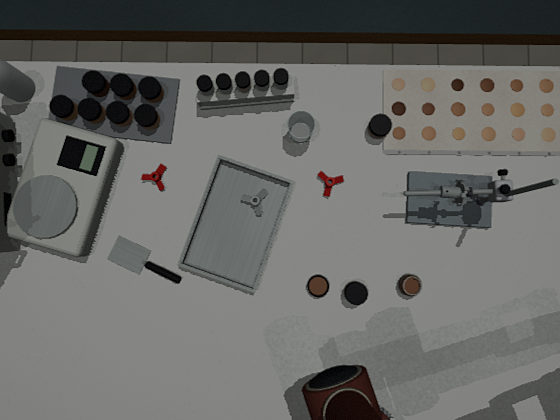

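View pics/wrist0.png

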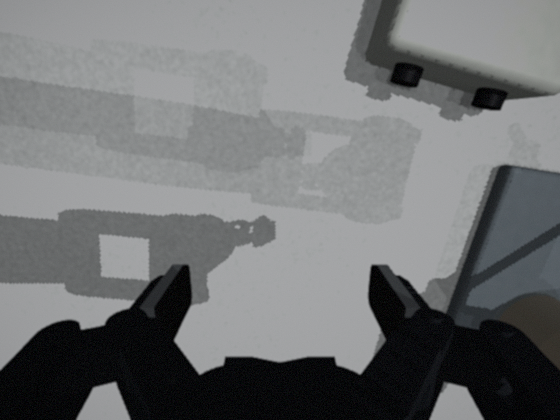

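```bash
python3 - <<'E'
from h import *
crop('top0',380,160,560,250,4.4,'c1'); crop('scene0',30,260,220,400,4.2,'c2'); crop('top0',170,140,300,300,3.6,'c3')
E
```

```text
(no output)
```

View pics/c1.png

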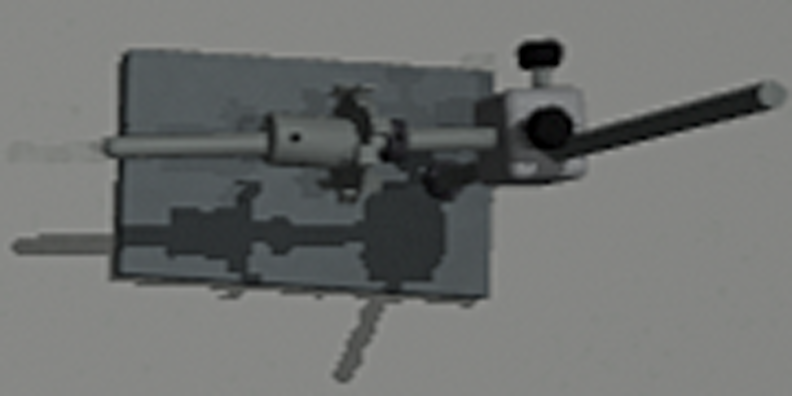

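View pics/c2.png

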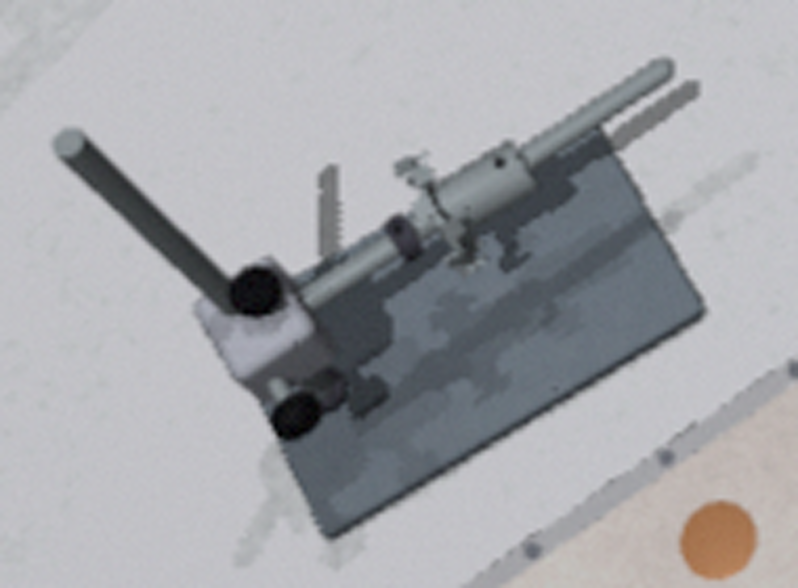

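View pics/c3.png

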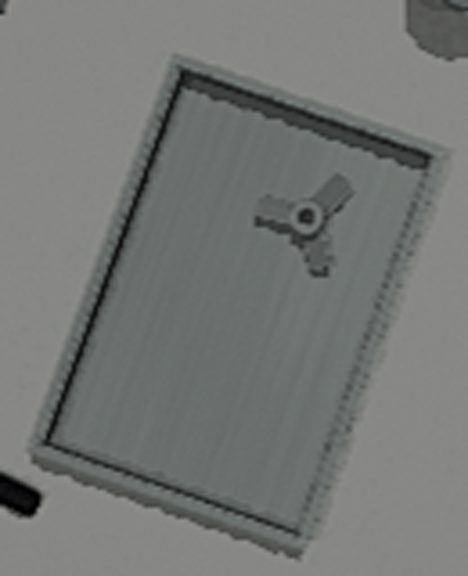

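```bash
python3 - <<'E'
from h import *
T=load('top0');S=load('scene0')
c1=lambda x,y:(380+(x+.5)/4.4-.5,160+(y+.5)/4.4-.5); c2=lambda x,y:(30+(x+.5)/4.2-.5,260+(y+.5)/4.2-.5); c3=lambda x,y:(170+(x+.5)/3.6-.5,140+(y+.5)/3.6-.5)
print('plate');P=[onz(T,c1(*p),.014) for p in [(128,50),(493,70),(487,298),(112,277)]]
for p in P:print(p.round(4))
ctr=np.mean(P,0);ex=(P[0]+P[3]-P[1]-P[2]);ex/=np.linalg.norm(ex);print('ctr',ctr,'yaw',np.degrees(np.arctan2(ex[1],ex[0])))
ey=np.array([-ex[1],ex[0],0]); Q=[onz(S,c2(*p),.014) for p in [(703,310),(333,536),(600,128)]]
print('scene plate',[q.round(4) for q in Q])
seat=ctr*[1,1,0]+.035*ex+[0,0,.135];print('seat',seat,'aim',seat+.11*ex)
tip=tri(T,c1(104,147),S,c2(671,62));print('tip',tip,'rel aim',[(tip[0]-seat-.11*ex)@a for a in(ex,ey,[0,0,1])])
# planes
def pl(d,a,b):
    o,v=ray(d,a);_,w=ray(d,b);n=np.cross(v,w);return n/np.linalg.norm(n)
u=np.cross(pl(T,c1(110,147),c1(470,138)),pl(S,c2(660,71),c2(318,295)));u/=np.linalg.norm(u);u*=np.sign(u@ex)
print('dir yaw,pitch deg',np.degrees([np.arctan2(u@ey,u@ex),np.arcsin(u[2])]))
print('tray',[onz(T,c3(*p),.032).round(4) for p in [(175,57),(450,150),(302,555),(33,455)]],'prop',onz(T,c3(306,216),.02))
print('proj seat,aim in crop',[((proj(T,X)-[380,160])*4.4).round(0) for X in(seat,seat+.11*ex)],[((proj(S,X)-[30,260])*4.2).round(0) for X in(seat,seat+.11*ex)])
E
```

```text
plate
[ 0.6721 -0.1306  0.014 ]
[ 0.6628 -0.3376  0.014 ]
[ 0.5332 -0.3304  0.014 ]
[ 0.5428 -0.1199  0.014 ]
ctr [ 0.60273303 -0.22963783  0.014     ] yaw 87.41427448552153
scene plate [array([ 0.6759, -0.1305,  0.014 ]), array([ 0.6669, -0.3338,  0.014 ]), array([ 0.5591, -0.123 ,  0.014 ])]
seat [ 0.60431203 -0.19467347  0.135     ] aim [ 0.60927458 -0.08478547  0.135     ]
tip (array([ 0.60218394, -0.08667021,  0.13220751]), np.float64(0.0016963157104486217)) rel aim [np.float64(-0.002202714458247813), np.float64(0.006998386571113265), np.float64(-0.0027924870684412073)]
dir yaw,pitch deg [ 4.49364707 -1.24340494]
tray [array([0.7028, 0.3441, 0.032 ]), array([0.6404, 0.1547, 0.032 ]), array([0.3662, 0.2511, 0.032 ]), array([0.4306, 0.433 , 0.032 ])] prop [0.5952702 0.2531161 0.02     ]
proj seat,aim in crop [array([315., 142.]), array([ 98., 130.])] [array([469., 186.]), array([678.,  67.])]
```

```bash
cat >> h.py <<'E'
from scipy.spatial.transform import Rotation as Ro
def st(): 
    o=ctrl.get_obs(); R=Ro.from_rotvec(o['tool_rot']).as_matrix(); return o,R
def delta(target,yaw_y=None):
    """shift in tool axes to world target; turn about tool x so that tool y axis has world yaw yaw_y"""
    o,R=st(); s=R.T@(np.array(target)-o['tool_pos']); y=np.degrees(np.arctan2(R[1,1],R[0,1]))
    print('t',o['t'],'pos',np.round(o['tool_pos'],4),'yaw_y',round(y,2),'F',np.round(o['contact_force'],2),'op',round(o['opening'],4))
    a=None
    if yaw_y is not None:
        a=-np.radians((yaw_y-y+180)%360-180)
    print('shift',s.round(4),'turn',None if a is None else round(a,4)); return s,a
E
python3 - <<'E'
from h import *
o,R=st();print(R.round(3)); W=load('wrist0');print('cam off tool',R.T@(-W['R'].T@W['t']-o['tool_pos']))
delta((.40,-.15,.28),-88.5);delta((.40,-.15,.28),91.5)
E
```

```text
[[-0.001  0.899  0.438]
 [ 0.002  0.438 -0.899]
 [-1.     0.    -0.002]]
cam off tool [-1.42251911e-01  7.36099511e-02 -8.23195204e-05]
t 0.15 pos [ 0.2738 -0.5613  0.2303] yaw_y 26.0 F [0.36 0.03 0.38] op 0.0853
shift [-0.0491  0.2937 -0.3144] turn 1.9984
t 0.15 pos [ 0.2738 -0.5613  0.2303] yaw_y 26.0 F [0.36 0.03 0.38] op 0.0853
shift [-0.0491  0.2937 -0.3144] turn -1.1432
```

```bash
python3 -m jog '[[[-0.005,0.025,-0.026,-0.1,-1],[-0.01,0.05,-0.052,-0.2,-1],[-0.015,0.075,-0.079,-0.3,-1],[-0.02,0.1,-0.105,-0.4,-1],[-0.025,0.125,-0.131,-0.5,-1],[-0.03,0.15,-0.157,-0.6,-1],[-0.035,0.175,-0.183,-0.7,-1],[-0.04,0.2,-0.21,-0.8,-1],[-0.045,0.225,-0.236,-0.9,-1],[-0.049,0.25,-0.262,-1.0,-1],[-0.049,0.275,-0.29,-1.1,-1],[-0.049,0.294,-0.314,-1.143,-1]]]'
python3 - <<'E'
from h import *
print(st()[0]['q']);delta((.604,-.185,.26),91.5)
E
```

```text
t: 1.35
tool_pos: [0.4006, -0.1485, 0.2799]
tool_rot: [-0.022, 1.571, 0.024]
contact_force: [0.7, 0.5, 0.1]
opening: 0.0851
[-5.30330629e-01 -4.71268929e-01  1.98142628e+00  1.35922944e-03
  1.63240219e+00 -5.59645760e-01]
t 1.35 pos [ 0.4006 -0.1485  0.2799] yaw_y 91.68 F [0.69 0.49 0.07] op 0.0851
shift [ 0.0198 -0.0425  0.2022] turn 0.0032
```

```bash
python3 -m jog '[[[0.004,-0.008,0.04,0,-1],[0.008,-0.016,0.08,0,-1],[0.012,-0.024,0.12,0,-1],[0.016,-0.034,0.16,0,-1],[0.02,-0.042,0.202,0,-1],[0.02,-0.042,0.202,0,-1],[0.02,-0.042,0.202,0,-1],[0.02,-0.042,0.202,0,-1]]]'
python3 - <<'E'
from h import *
snap('wrist','w1');delta((.604,-.185,.26),91.5)
E
```

```text
t: 2.15
tool_pos: [0.6032, -0.1844, 0.2601]
tool_rot: [-0.022, 1.571, 0.024]
contact_force: [-0.5, 0.4, 0.3]
opening: 0.0853
t 2.2 pos [ 0.6031 -0.1844  0.2607] yaw_y 91.67 F [-0.04  0.06 -0.62] op 0.0853
shift [ 0.0007 -0.0006  0.0009] turn 0.003
```

View pics/w1.png

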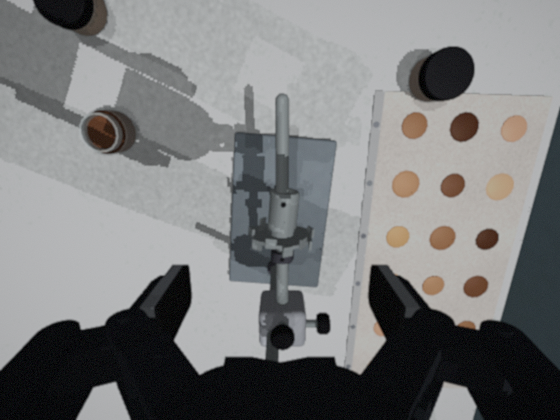

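```bash
python3 -m jog '[[[0,0.01,-0.04,0,-1],[0,0.02,-0.08,0,-1],[0,0.02,-0.08,0,-1],[0,0.02,-0.08,0,-1],[0,0.02,-0.08,0,-1]]]'
python3 - <<'E'
from h import *
snap('wrist','w2')
E
python3 -m jog '[[[0,0,0.045,0,-1],[0,0,0.09,0,-1],[0,0,0.135,0,-1],[0,0,0.15,0,-1],[0,0,0.15,0,-1],[0,0,0.15,0,-1],[0,0,0.15,0,-1]]]'
python3 - <<'E'
from h import *
snap('wrist','w3')
crop('w2',280,60,480,340,2.1,'w2c');crop('w3',90,60,290,340,2.1,'w3c')
a=cv2.imread('pics/w2c.png');b=cv2.imread('pics/w3c.png');print(a.shape)
cv2.imwrite('pics/w23.png',np.hstack([a,b])[:600,:800])
E
```

```text
t: 2.7
tool_pos: [0.523, -0.167, 0.2621]
tool_rot: [-0.023, 1.567, 0.023]
contact_force: [-0.1, 0.2, 0.9]
opening: 0.0852
t: 3.45
tool_pos: [0.6728, -0.1629, 0.2626]
tool_rot: [-0.023, 1.568, 0.023]
contact_force: [0.4, -1.1, 0.1]
opening: 0.0855
(588, 420, 3)
```

View pics/w2.png

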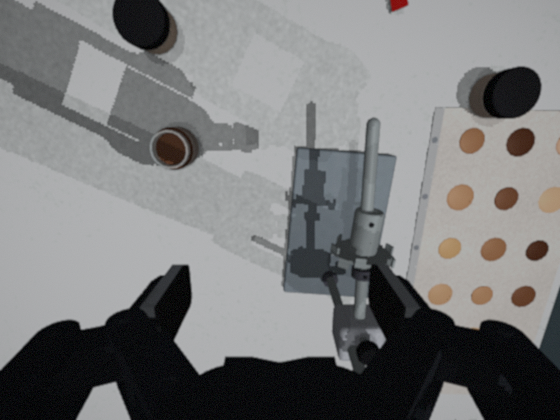

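View pics/w3.png

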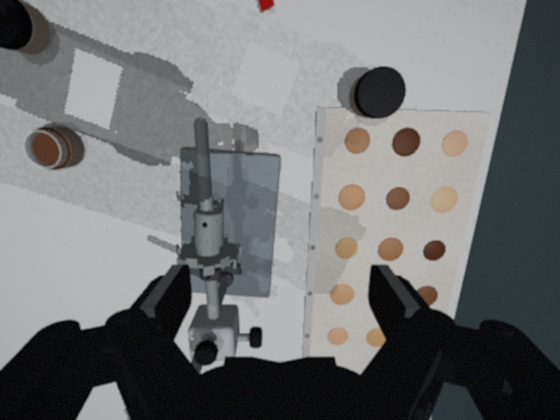

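```bash
python3 - <<'E'
from h import *
crop('w2',320,100,410,330,2.6,'a');crop('w1',240,80,330,310,2.6,'b');crop('w3',165,100,255,330,2.6,'c')
cv2.imwrite('pics/w123.png',np.hstack([cv2.imread('pics/%s.png'%k) for k in 'abc']))
E
```

```text
(no output)
```

View pics/w123.png

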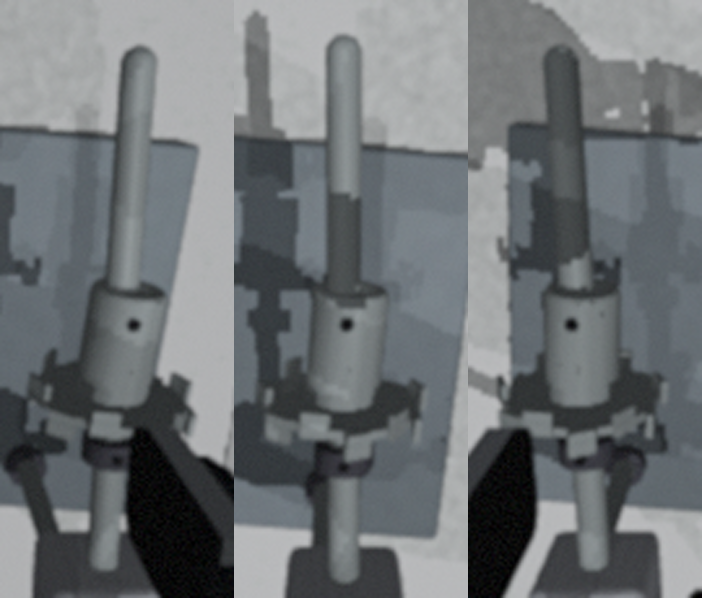

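```bash
cat > fit.py <<'E'
from h import *
from scipy.ndimage import gaussian_filter
o={'w2':(320,100),'w1':(240,80),'w3':(165,100)}
L={'w2':((139,60),(105.5,550)),'w1':((110.5,60),(111,550)),'w3':((95,60),(126,550))}
Ls={}
for w in o:
    g=gaussian_filter(load(w)['color'].astype(float),(1,0.7,0)); (x0,y0),(x1,y1)=L[w]
    pts=[]
    for yc in list(range(62,265,6))+list(range(480,545,6)):
        xc=x0+(x1-x0)*(yc-y0)/(y1-y0); half=(17.5+(14.5-17.5)*(yc-60)/490)/2.6
        if w=='w2':
            pass
        r=o[w][1]+(yc+.5)/2.6-.5; c=o[w][0]+(xc+.5)/2.6-.5
        ri=int(round(r)); c+= (ri-r)*(x1-x0)/(y1-y0)
        G=np.abs(np.diff(g[ri],axis=0)).sum(1) # edge at j+.5
        e=[]
        for s in(-1,1):
            a=c+s*half; j=np.arange(int(a-3),int(a+3)+1); k=j[np.argmax(G[j])]
            q=G[k-1:k+2]; den=q[0]-2*q[1]+q[2]; e.append(k+.5+(0 if den==0 else .5*(q[0]-q[2])/den))
        wd=e[1]-e[0]
        pts.append((ri,sum(e)/2,wd))
    p=np.array(pts); ok=abs(p[:,2]-np.poly1d(np.polyfit(p[:,0],p[:,2],1))(p[:,0]))<1.2
    f=np.polyfit(p[ok,0],p[ok,1],1)
    for _ in range(3):
        rs=p[:,1]-np.polyval(f,p[:,0]); ok2=ok&(abs(rs)<max(.4,1.5*np.median(abs(rs[ok])))); f=np.polyfit(p[ok2,0],p[ok2,1],1)
    print(w,ok2.sum(),len(p),f,np.std((p[:,1]-np.polyval(f,p[:,0]))[ok2]),'near/back rows used',(p[ok2,0]<210).sum(),(p[ok2,0]>260).sum())
    Ls[w]=f
def pl(d,f,r0,r1):
    O,v=ray(d,(np.polyval(f,r0),r0));_,q=ray(d,(np.polyval(f,r1),r1));n=np.cross(v,q);return O,n/np.linalg.norm(n)
P={w:pl(load(w),Ls[w],120,300) for w in o}
import itertools
for a,b in list(itertools.combinations(P,2))+[tuple(P)] if False else itertools.combinations(P,2):
    u=np.cross(P[a][1],P[b][1]);u/=np.linalg.norm(u);u*=np.sign(u[1])
    A=np.array([P[a][1],P[b][1],[0,1,0]]);out=[np.linalg.solve(A,[P[a][1]@P[a][0],P[b][1]@P[b][0],y]).round(4) for y in(-.195,-.087)]
    print(a,b,'yaw',np.degrees(np.arctan2(u[1],u[0])).round(2),'pitch',np.degrees(np.arcsin(u[2])).round(2),out)
for w in o:
    d=load(w)
    print(w,'boss hole etc tip', )
tip={'w2':(139,46),'w1':(110,36),'w3':(94,46)}
hf={'w2':(134,325),'w1':(112.5,325),'w3':(103,325)}
cv=lambda w,p:(o[w][0]+(p[0]+.5)/2.6-.5,o[w][1]+(p[1]+.5)/2.6-.5)
for nm,D in(('tip',tip),('screw',hf)):
    print(nm,tri(load('w2'),cv('w2',D['w2']),load('w3'),cv('w3',D['w3'])))
E
python3 fit.py
```

```text
w2 28 45 [-6.99720589e-02  3.80965801e+02] 0.5515414965253874 near/back rows used 22 6
w1 33 45 [-3.03926214e-03  2.82198612e+02] 0.10221501813736264 near/back rows used 24 9
w3 28 45 [7.69884691e-02 1.90782494e+02] 0.23948692029850427 near/back rows used 28 0
w2 w1 yaw 91.68 pitch -3.19 [array([ 0.6056, -0.195 ,  0.1354]), array([ 0.6025, -0.087 ,  0.1294])]
w2 w3 yaw 92.28 pitch -1.16 [array([ 0.6064, -0.195 ,  0.1329]), array([ 0.6021, -0.087 ,  0.1307])]
w1 w3 yaw 91.71 pitch 1.15 [array([ 0.6057, -0.195 ,  0.1301]), array([ 0.6024, -0.087 ,  0.1323])]
w2 boss hole etc tip
w1 boss hole etc tip
w3 boss hole etc tip
tip (array([ 0.60273344, -0.08769331,  0.12974099]), np.float64(0.0003821597608771782))
screw (array([ 0.60637202, -0.17969766,  0.14860907]), np.float64(0.0003556834087090258))
```

```bash
python3 - <<'E'
from h import *
delta((.6057,-.188,.19),91.9)
E
```

```text
t 3.5 pos [ 0.6726 -0.1629  0.2628] yaw_y 91.64 F [ 0.36 -0.09 -0.06] op 0.0856
shift [ 0.0726 -0.0231 -0.0679] turn -0.0045
```

```bash
python3 -m jog '[[[0,-0.01,-0.034,-0.004,-1],[0,-0.023,-0.068,-0.004,-1],[0.035,-0.023,-0.068,-0.004,-1],[0.073,-0.023,-0.068,-0.004,-1],[0.073,-0.023,-0.068,-0.004,-1],[0.073,-0.023,-0.068,-0.004,-1],[0.073,-0.023,-0.068,-0.004,-1]]]'
python3 - <<'E'
from h import *
snap('wrist','w4')
delta((.6057,-.188,.1125),91.9)
E
```

```text
t: 4.2
tool_pos: [0.6067, -0.1884, 0.1925]
tool_rot: [-0.027, 1.564, 0.024]
contact_force: [-0.3, -0.9, 0.7]
opening: 0.0855
t 4.25 pos [ 0.6069 -0.1884  0.1928] yaw_y 91.88 F [-0.31  0.25  1.33] op 0.0856
shift [ 0.0803  0.0006 -0.0018] turn -0.0004
```

View pics/w4.png

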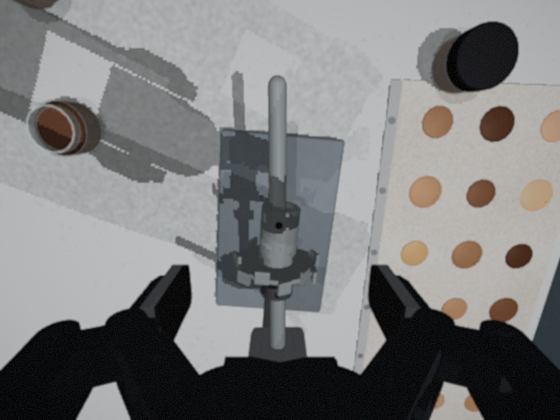

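```bash
python3 -m jog '[[[0.02,0.001,-0.002,0,-1],[0.05,0.001,-0.002,0,-1],[0.08,0.001,-0.002,0,-1],[0.08,0.001,-0.002,0,-1],[0.08,0.001,-0.002,0,-0.5],[0.08,0.001,-0.002,0,-0.3],[0.08,0.001,-0.002,0,-0.1],[0.08,0.001,-0.002,0,-0.1],[0.08,0.001,-0.002,0,-0.1],[0.08,0.001,-0.002,0,-0.1]]]' 20
python3 - <<'E'
from h import *
snap('wrist','w5')
delta((.6057,-.188,.1125),91.9)
E
```

```text
t: 5.25
tool_pos: [0.6056, -0.1877, 0.1132]
tool_rot: [-0.028, 1.563, 0.024]
contact_force: [-0.1, -0.4, 0.7]
opening: 0.0471
t 5.3 pos [ 0.6055 -0.1877  0.113 ] yaw_y 91.88 F [-0.22  0.36  0.15] op 0.0468
shift [ 0.0005 -0.0003  0.0001] turn -0.0004
```

View pics/w5.png

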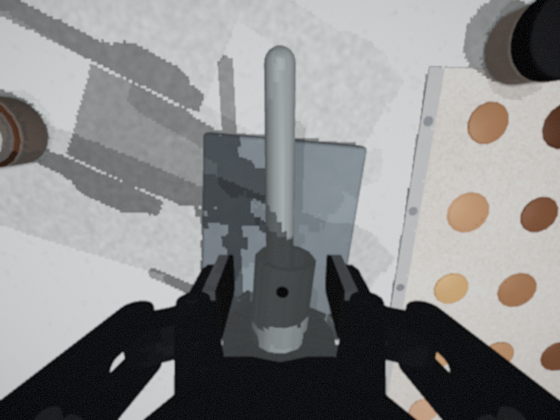

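```bash
python3 -m jog '[[[0,0,0,0,0.05],[0,0,0,0,0.1],[0,0,0,0,0.15],[0,0,0,0,0.2],[0,0,0,0,0.25],[0,0,0,0,0.25],[0,0,0,0,0.25]]]' 20
python3 - <<'E'
from h import *
snap('wrist','w6')
delta((.6057,-.188,.1125),91.9)
E
```

```text
t: 6.0
tool_pos: [0.6055, -0.1877, 0.1129]
tool_rot: [-0.027, 1.563, 0.024]
contact_force: [1.0, -0.4, 0.6]
opening: 0.0323
t 6.05 pos [ 0.6055 -0.1877  0.113 ] yaw_y 91.88 F [0.94 0.07 0.59] op 0.0317
shift [ 0.0005 -0.0004  0.0001] turn -0.0004
```

View pics/w6.png

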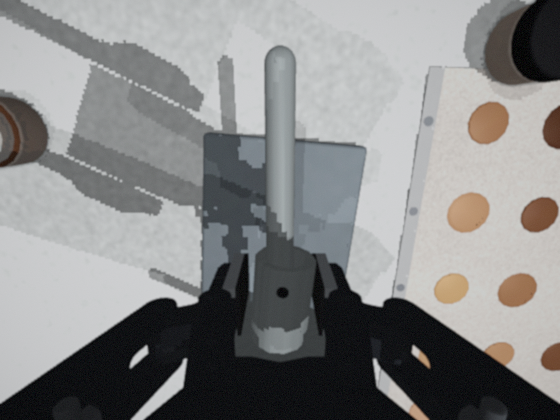

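```bash
python3 -m jog '[[[0,0,0,0,0.27],[0,0,0,0,0.29],[0,0,0,0,0.31],[0,0,0,0,0.31],[0,0,0,0,0.31]]]' 20; python3 -m jog '[[[0,0,0,0,0.33],[0,0,0,0,0.34],[0,0,0,0,0.35],[0,0,0,0,0.35]]]' 20
```

```text
t: 6.55
tool_pos: [0.6056, -0.1877, 0.113]
tool_rot: [-0.027, 1.563, 0.024]
contact_force: [-0.2, 0.0, -0.4]
opening: 0.0295
t: 6.95
tool_pos: [0.6055, -0.1877, 0.1129]
tool_rot: [-0.027, 1.563, 0.024]
contact_force: [0.4, -0.7, -0.1]
opening: 0.0279
```

```bash
python3 -m jog '[[[0,0,0,0,0.36],[0,0,0,0,0.37],[0,0,0,0,0.37]]]' 20; python3 -m jog '[[[0,0,0,0,0.38],[0,0,0,0,0.39],[0,0,0,0,0.39]]]' 20; python3 -m jog '[[[0,0,0,0,0.4],[0,0,0,0,0.41],[0,0,0,0,0.41]]]' 20
python3 - <<'E'
from h import *
snap('wrist','w7')
crop('w7',200,220,360,360,4,'w7c')
E
```

```text
t: 7.25
tool_pos: [0.6056, -0.1877, 0.113]
tool_rot: [-0.027, 1.563, 0.024]
contact_force: [0.8, -0.1, 0.2]
opening: 0.0268
t: 7.55
tool_pos: [0.6055, -0.1877, 0.113]
tool_rot: [-0.027, 1.563, 0.024]
contact_force: [-0.4, -0.5, 1.0]
opening: 0.0258
t: 7.85
tool_pos: [0.6055, -0.1877, 0.113]
tool_rot: [-0.027, 1.563, 0.024]
contact_force: [-0.7, 0.7, 0.6]
opening: 0.026
```

View pics/w7c.png

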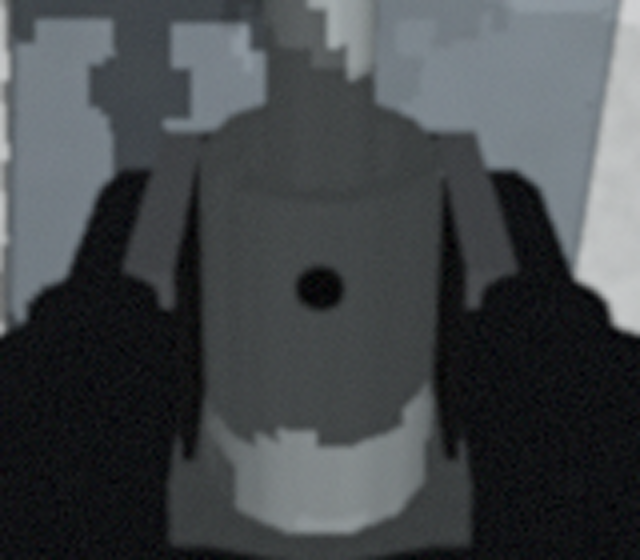

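```bash
python3 -m jog '[[[0,0,0,0,0.45],[0,0,0,0,0.5],[0,0,0,0,0.5]]]' 30; python3 -m jog '[[[0,0,0,0,0.6],[0,0,0,0,0.7],[0,0,0,0,0.7]]]' 30;  python3 -m jog '[[[-0.0005,0,0,0,0.7],[-0.001,0,0,0,0.7],[-0.001,0,0,0,0.7],[-0.001,0,0,0,0.7]]]' 30
python3 - <<'E'
from h import *
for i in range(5):
    o=ctrl.get_obs();print(o['t'],o['contact_force'].round(2),o['wrist_torque'].round(3),o['tool_pos'].round(4))
E
```

```text
t: 8.2
tool_pos: [0.6055, -0.1877, 0.113]
tool_rot: [-0.027, 1.563, 0.024]
contact_force: [-1.0, 0.3, 1.5]
opening: 0.0252
t: 8.5
tool_pos: [0.6055, -0.1877, 0.1131]
tool_rot: [-0.027, 1.563, 0.024]
contact_force: [-1.1, -1.2, -0.4]
opening: 0.0258
t: 8.9
tool_pos: [0.6053, -0.1876, 0.1137]
tool_rot: [-0.027, 1.563, 0.024]
contact_force: [-0.2, 0.4, -0.8]
opening: 0.0253
8.9 [-0.17  0.43 -0.8 ] [ 0.049 -0.024  0.042] [ 0.6053 -0.1876  0.1137]
8.9 [-0.17  0.43 -0.8 ] [ 0.049 -0.024  0.042] [ 0.6053 -0.1876  0.1137]
8.9 [-0.17  0.43 -0.8 ] [ 0.049 -0.024  0.042] [ 0.6053 -0.1876  0.1137]
8.9 [-0.17  0.43 -0.8 ] [ 0.049 -0.024  0.042] [ 0.6053 -0.1876  0.1137]
8.9 [-0.17  0.43 -0.8 ] [ 0.049 -0.024  0.042] [ 0.6053 -0.1876  0.1137]
```

```bash
python3 -m jog '[[[0,0.005,0,0,0.7],[0.0005,0.01,0,0,0.7],[0.0005,0.015,0,0,0.7],[0.0005,0.015,0,0,0.7]]]'; python3 -m jog '[[[0,0.005,0,0,0.7],[0.0005,0.01,0,0,0.7],[0.0005,0.015,0,0,0.7],[0.0005,0.015,0,0,0.7]]]'
```

```text
t: 9.3
tool_pos: [0.6048, -0.1717, 0.1131]
tool_rot: [-0.028, 1.564, 0.025]
contact_force: [0.2, -0.4, -1.9]
opening: 0.0257
t: 9.7
tool_pos: [0.6042, -0.1559, 0.1125]
tool_rot: [-0.028, 1.564, 0.026]
contact_force: [-0.6, -0.7, -0.9]
opening: 0.0253
```

```bash
python3 -m jog '[[[0,0.005,0,0,0.7],[0.0003,0.01,0,0,0.7],[0.0005,0.015,0,0,0.7],[0.0005,0.015,0,0,0.7]]]'; python3 -m jog '[[[0,0.005,0,0,0.7],[0.0003,0.01,0,0,0.7],[0.0005,0.015,0,0,0.7],[0.0005,0.015,0,0,0.7]]]'
python3 - <<'E'
from h import *
print(ctrl.get_obs()['wrist_torque'])
snap('wrist','w8')
snap('scene','s8')
crop('s8',60,220,260,370,4,'s8c')
E
```

```text
t: 10.1
tool_pos: [0.6036, -0.1402, 0.1118]
tool_rot: [-0.029, 1.564, 0.027]
contact_force: [0.0, 0.3, -1.2]
opening: 0.0252
t: 10.5
tool_pos: [0.6031, -0.1244, 0.1113]
tool_rot: [-0.029, 1.564, 0.028]
contact_force: [-0.1, 0.7, -1.3]
opening: 0.0253
[ 0.08857867  0.00987374 -0.01968002]
```

View pics/w8.png

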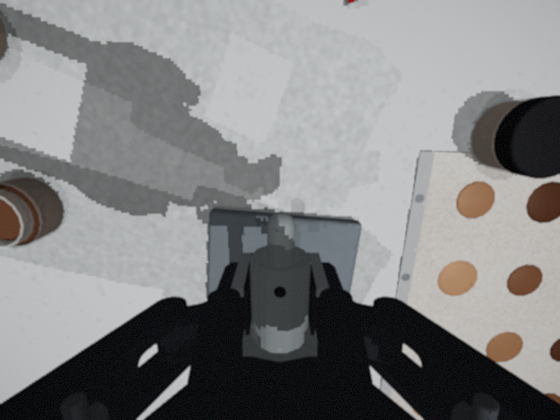

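View pics/s8c.png

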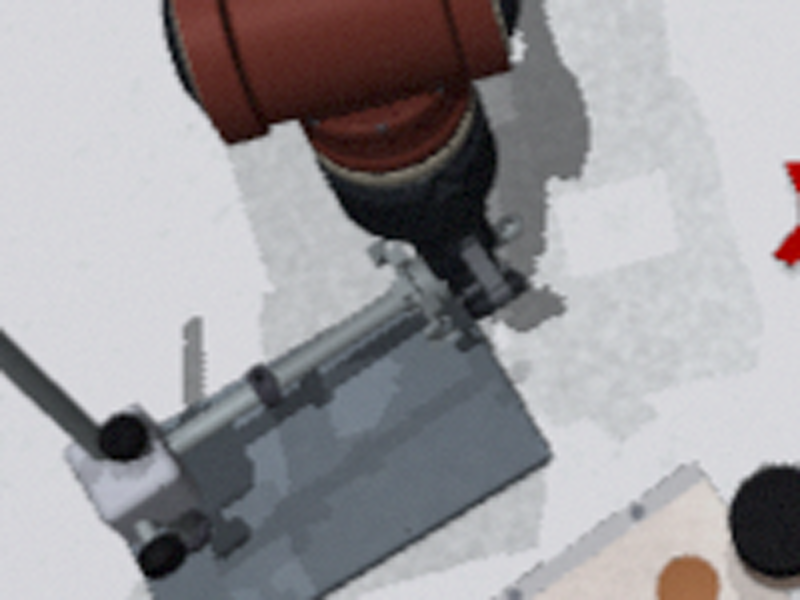

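```bash
python3 -m jog '[[[0.0003,0.005,0,0,0.7],[0.0005,0.01,0,0,0.7],[0.0007,0.015,0,0,0.7],[0.0007,0.015,0,0,0.7]]]'; python3 -m jog '[[[0,0.005,0,0,0.7],[0.0003,0.01,0,0,0.7],[0.0005,0.015,0,0,0.7],[0.0005,0.015,0,0,0.7]]]'; python3 -m jog '[[[0,0.005,0,0,0.7],[0.0003,0.01,0,0,0.7],[0.0005,0.015,0,0,0.7],[0.0005,0.015,0,0,0.7]]]'; python3 -m jog '[[[0,0.005,0,0,0.7],[0.0003,0.01,0,0,0.7],[0.0005,0.015,0,0,0.7],[0.0005,0.015,0,0,0.7]]]'
```

```text
t: 11.0
tool_pos: [0.6027, -0.1092, 0.1108]
tool_rot: [-0.029, 1.564, 0.028]
contact_force: [0.5, 0.4, 0.9]
opening: 0.0252
t: 11.4
tool_pos: [0.6022, -0.0934, 0.1103]
tool_rot: [-0.029, 1.564, 0.029]
contact_force: [-0.1, 0.4, -0.7]
opening: 0.0257
t: 11.8
tool_pos: [0.6015, -0.0776, 0.1096]
tool_rot: [-0.03, 1.564, 0.03]
contact_force: [-0.3, 0.7, -0.6]
opening: 0.0254
t: 12.2
tool_pos: [0.6007, -0.0619, 0.1089]
tool_rot: [-0.03, 1.564, 0.03]
contact_force: [1.2, 0.5, -1.7]
opening: 0.0258
```

```bash
python3 -m jog '[[[0,0.005,0,0,0.7],[0.0003,0.01,0,0,0.7],[0.0005,0.015,0,0,0.7],[0.0005,0.015,0,0,0.7]]]'; python3 -m jog '[[[0,0.005,0,0,0.7],[0.0003,0.01,0,0,0.7],[0.0005,0.02,0,0,0.7],[0.0005,0.03,0,0,0.7],[0.0005,0.03,0,0,0.7]]]'
python3 - <<'E'
from h import *
snap('scene','s9');snap('top','t9')
crop('s9',80,190,280,340,4,'s9c')
E
```

```text
t: 12.6
tool_pos: [0.6, -0.0462, 0.1083]
tool_rot: [-0.03, 1.564, 0.031]
contact_force: [1.2, -1.2, -2.8]
opening: 0.0253
t: 13.1
tool_pos: [0.5987, -0.0147, 0.1077]
tool_rot: [-0.031, 1.565, 0.033]
contact_force: [-0.1, -0.3, -1.7]
opening: 0.0256
```

View pics/s9c.png

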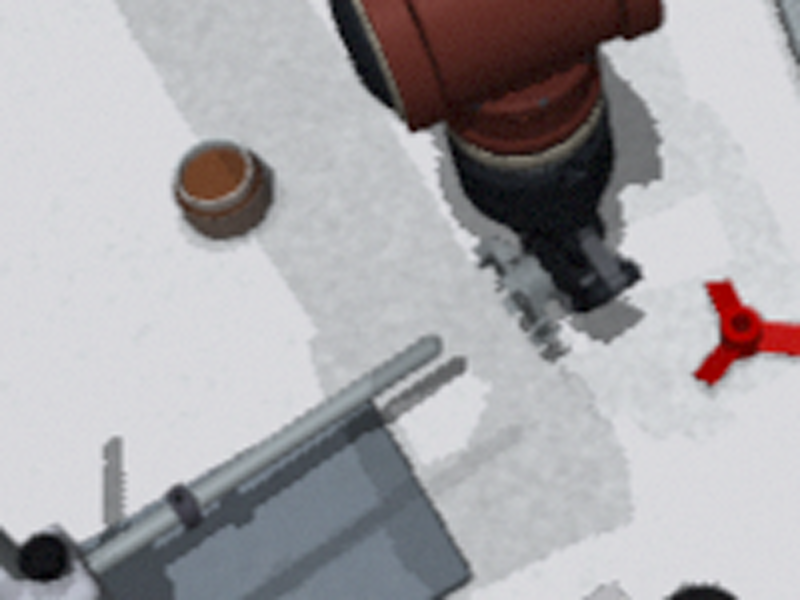

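View pics/t9.png

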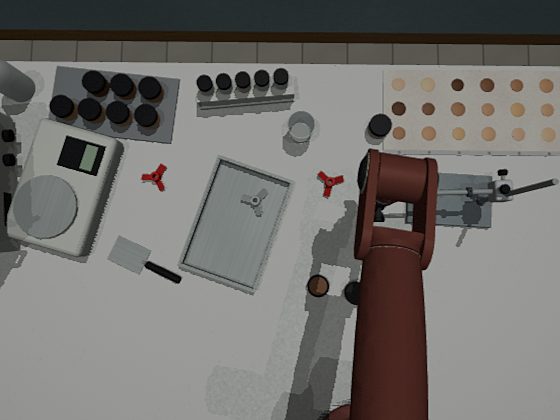

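```bash
python3 - <<'E'
from h import *
delta((.466,.32,.20),160.6)
E
```

```text
t 13.2 pos [ 0.5989 -0.0158  0.1078] yaw_y 92.3 F [-0.82  0.21 -1.25] op 0.0255
shift [-0.0929  0.3409 -0.1187] turn -1.192
```

```bash
python3 -m jog '[[[-0.03,0,0,0,0.7],[-0.06,0.015,0,0,0.7],[-0.09,0.045,-0.012,-0.12,0.7],[-0.093,0.08,-0.024,-0.24,0.7],[-0.093,0.115,-0.036,-0.36,0.7],[-0.093,0.15,-0.05,-0.48,0.7],[-0.093,0.185,-0.062,-0.6,0.7],[-0.093,0.22,-0.075,-0.72,0.7],[-0.093,0.255,-0.09,-0.84,0.7],[-0.093,0.29,-0.1,-0.96,0.7],[-0.093,0.32,-0.11,-1.08,0.7],[-0.093,0.341,-0.119,-1.19,0.7]]]'
python3 - <<'E'
from h import *
snap('wrist','w10');snap('scene','s10');snap('top','t10')
crop('s10',200,70,400,220,4,'s10c')
delta((.466,.32,.10),160.6)
E
```

```text
t: 14.4
tool_pos: [0.465, 0.3217, 0.2003]
tool_rot: [-0.961, 1.343, 0.956]
contact_force: [0.8, -1.0, -1.6]
opening: 0.0253
t 14.55 pos [0.4653 0.3208 0.2001] yaw_y 160.55 F [ 0.18 -0.23 -1.53] op 0.0254
shift [ 0.1001 -0.0004 -0.0007] turn -0.0009
```

View pics/s10c.png

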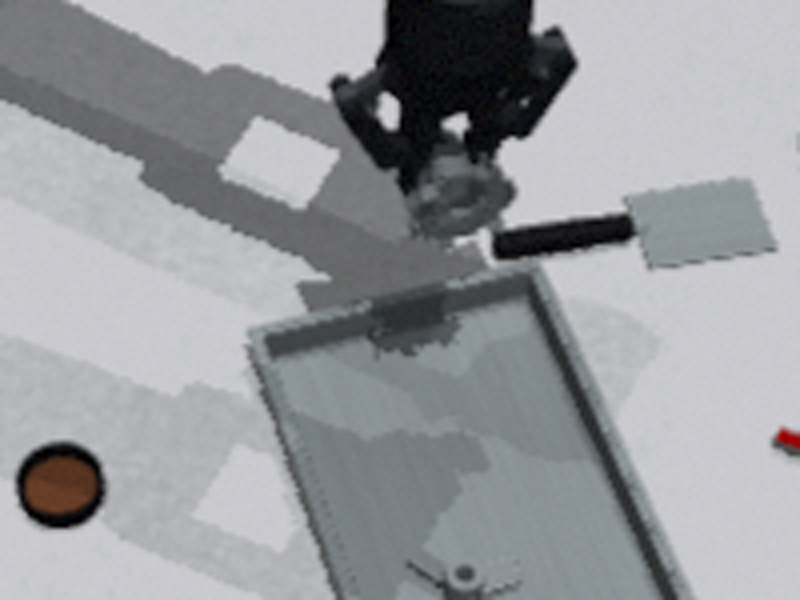

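View pics/w10.png

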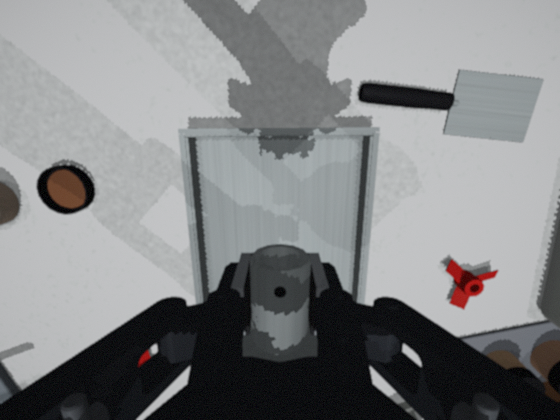

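```bash
python3 - <<'E'
from h import *
W=load('w10')
for p in[(183,130),(378,129)]:print(onz(W,p,.032).round(4))
E
python3 -m jog '[[[0.04,0,0,0,0.7],[0.08,0,-0.001,0,0.7],[0.12,0,-0.001,0,0.7],[0.14,0,-0.001,0,0.7],[0.155,0,-0.001,0,0.7],[0.155,0,-0.001,0,0.7],[0.155,0,-0.001,0,0.7]]]'
python3 - <<'E'
from h import *
snap('wrist','w11');snap('scene','s11')
crop('s11',230,100,390,220,5,'s11c')
E
```

```text
[0.3731 0.2532 0.032 ]
[0.4355 0.4362 0.032 ]
t: 15.25
tool_pos: [0.467, 0.3198, 0.0462]
tool_rot: [-0.957, 1.344, 0.95]
contact_force: [-0.5, 0.1, -1.1]
opening: 0.0253
```

View pics/s11c.png

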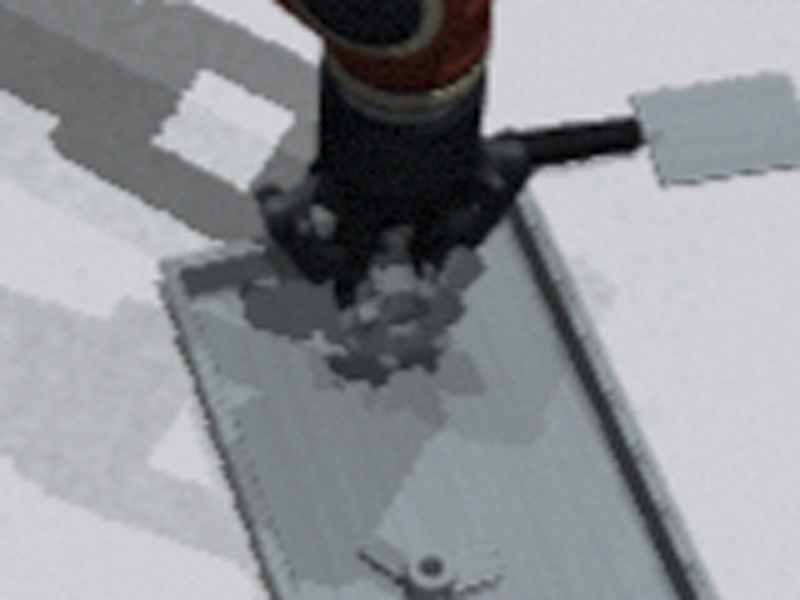

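View pics/w11.png

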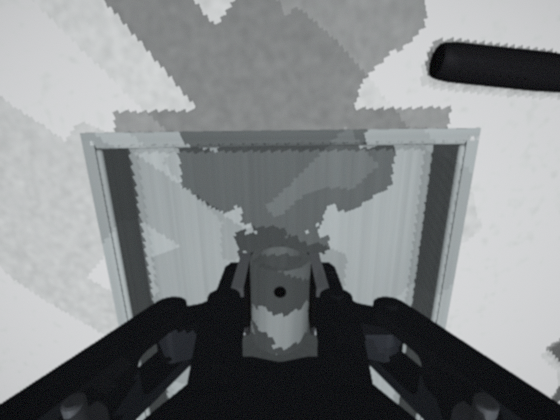

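```bash
python3 -m jog '[[[0.01,0,0,0,0.7],[0.018,0,0,0,0.7],[0.023,0,0,0,0.7],[0.026,0,0,0,0.7],[0.026,0,0,0,0.7]]]'; python3 -m jog '[[[0.002,0,0,0,0.7],[0.002,0,0,0,0.7],[0.002,0,0,0,0.7]]]'; python3 -m jog '[[[0.002,0,0,0,0.7],[0.002,0,0,0,0.7],[0.002,0,0,0,0.7]]]'
```

```text
t: 15.85
tool_pos: [0.4672, 0.3202, 0.0204]
tool_rot: [-0.958, 1.344, 0.951]
contact_force: [-0.7, -0.5, -1.9]
opening: 0.0254
t: 16.15
tool_pos: [0.4673, 0.3202, 0.0184]
tool_rot: [-0.958, 1.344, 0.951]
contact_force: [-0.2, -1.4, -1.4]
opening: 0.0254
t: 16.45
tool_pos: [0.4673, 0.3202, 0.0164]
tool_rot: [-0.958, 1.344, 0.951]
contact_force: [-0.1, -0.2, -2.2]
opening: 0.0256
```

```bash
for i in 1 2 3; do python3 -m jog '[[[0.001,0,0,0,0.7],[0.001,0,0,0,0.7],[0.001,0,0,0,0.7]]]'; done
```

```text
t: 16.75
tool_pos: [0.4672, 0.3202, 0.0154]
tool_rot: [-0.958, 1.344, 0.951]
contact_force: [-0.8, 0.3, -2.1]
opening: 0.0254
t: 17.05
tool_pos: [0.4674, 0.3203, 0.0146]
tool_rot: [-0.958, 1.343, 0.951]
contact_force: [-1.2, 0.5, 0.4]
opening: 0.0253
t: 17.35
tool_pos: [0.4674, 0.3204, 0.0142]
tool_rot: [-0.957, 1.344, 0.951]
contact_force: [-4.0, -0.6, 5.4]
opening: 0.0254
```

```bash
python3 -m jog '[[[-0.0005,0,0,0,0.5],[-0.0005,0,0,0,0.4],[-0.0005,0,0,0,0.36],[-0.0005,0,0,0,0.34],[-0.0005,0,0,0,0.32],[-0.0005,0,0,0,0.3],[-0.0005,0,0,0,0.25],[-0.0005,0,0,0,0.15],[-0.0005,0,0,0,0.05],[-0.0005,0,0,0,-0.05],[-0.0005,0,0,0,-0.05]]]' 20
python3 - <<'E'
from h import *
snap('wrist','w12');snap('scene','s12')
crop('s12',230,100,390,220,5,'s12c')
E
```

```text
t: 18.45
tool_pos: [0.4676, 0.3204, 0.0148]
tool_rot: [-0.958, 1.343, 0.951]
contact_force: [0.2, -0.3, 0.5]
opening: 0.0449
```

View pics/w12.png

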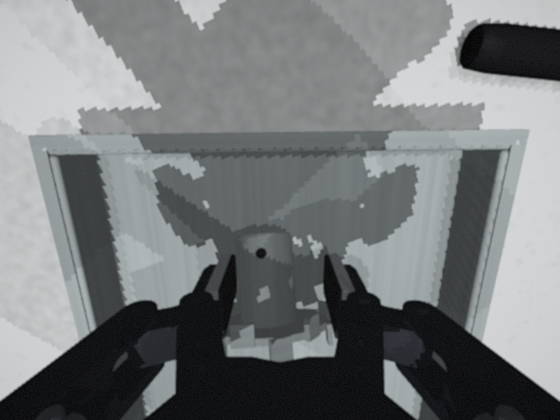

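View pics/s12c.png

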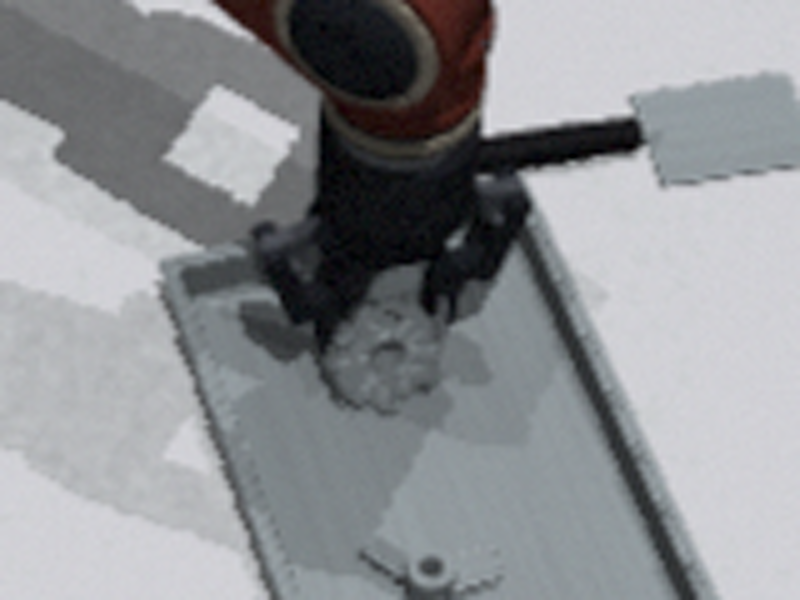

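```bash
python3 -m jog '[[[0,0,0,0,-0.15],[0,0,0,0,-0.3],[0,0,-0.003,0,-0.45],[0,0,-0.006,0,-0.6],[0,0,-0.006,0,-0.6],[0,0,-0.006,0,-0.6],[-0.01,0,-0.006,0,-0.6],[-0.03,0,-0.006,0,-0.6],[-0.06,0,-0.006,0,-0.6],[-0.1,0,-0.006,0,-0.6],[-0.14,0,-0.006,0,-0.6],[-0.18,0,-0.006,0,-0.6]]]' 20
python3 - <<'E'
from h import *
snap('wrist','w13');snap('scene','s13')
delta((.40,.10,.28),120)
E
```

```text
t: 19.75
tool_pos: [0.4638, 0.3146, 0.1972]
tool_rot: [-0.958, 1.342, 0.951]
contact_force: [-0.0, 0.6, 0.1]
opening: 0.0682
t 19.85 pos [0.4676 0.3166 0.2038] yaw_y 160.53 F [-0.06  0.08  1.13] op 0.0683
shift [-0.0792 -0.0098 -0.2256] turn 0.7073
```

View pics/w13.png

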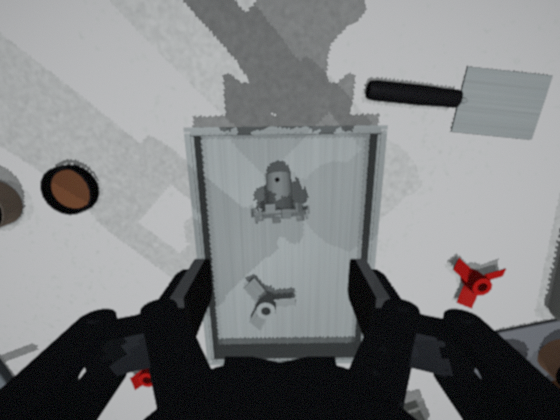

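View pics/s13.png

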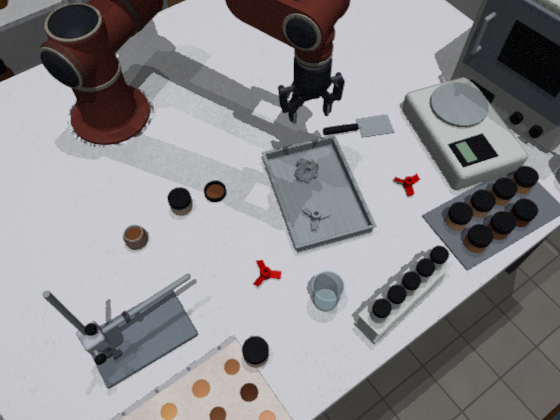

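```bash
python3 -m jog '[[[-0.03,0,0,0,-0.6],[-0.05,0,0,0,-0.6],[-0.05,0,0,0,-0.6],[-0.05,0,0,0,-0.6],[-0.05,0,0,0,-0.6]]]'
python3 - <<'E'
from h import *
snap('scene','s14');snap('wrist','w14')
a=load('s0') if 0 else load('scene0');b=load('s14');c=load('s13')
df=lambda p,q:np.abs(p['color'].astype(int)-q['color']).sum(2)
print('disc region s13-s14',df(b,c)[150:190,285:330].max(),np.percentile(df(b,c)[150:190,285:330],99))
crop('s14',240,120,400,240,5,'s14c')
m=(df(a,b)>90).astype(np.uint8)*255;cv2.imwrite('pics/diff.png',m)
E
```

```text
t: 20.35
tool_pos: [0.4657, 0.3158, 0.2517]
tool_rot: [-0.957, 1.332, 0.948]
contact_force: [-0.1, -0.4, -0.4]
opening: 0.0684
disc region s13-s14 87 63.0
```

View pics/s14c.png

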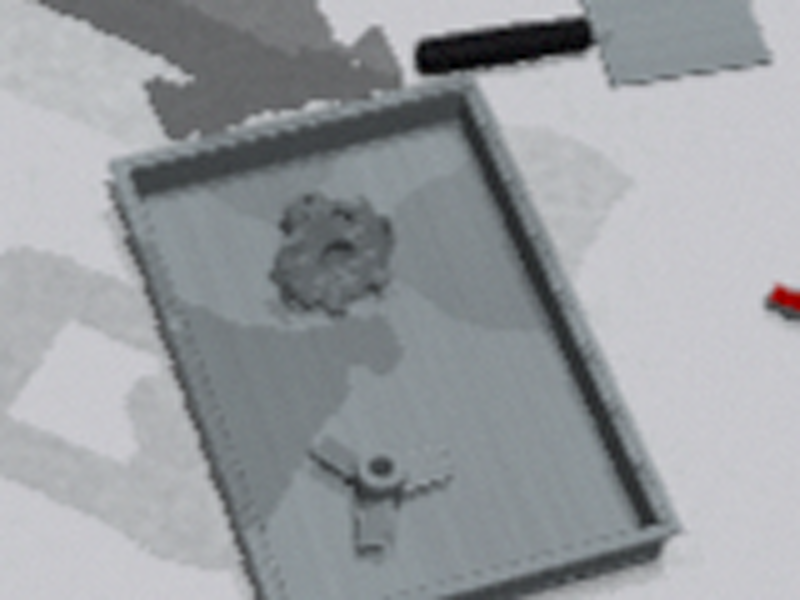

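View pics/diff.png

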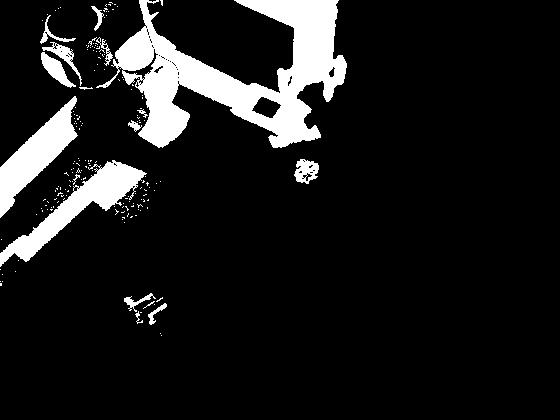

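The disc lies at rest in the free half of the tray. The difference image shows only the arm, its shadows, and the disc gone from the shaft and now in the tray.

```bash
python3 -c "
from station import ctrl
print(ctrl.finish_job())"
```

```text
the job is handed in; nothing more can be done
None
```

The disc is off the shaft and lying in the free half of the wash tray, let go, and the job is handed in at about 20 s of the 59 s. No verdict is reported, so the result below is from my own checks.

- **Pull:** I found the shaft's skew in the wrist pictures. It pointed about 4.5° left and 1–2° down. I closed the jaws in small steps on the hub and drew it about 173 mm along that line. The force felt at the wrist stayed within about 3 N.
- **Set-down:** I lowered the disc until it touched the tray floor, pressing with about 5 N at the end. When the jaws opened, it tipped onto its hub and rolled about 8 mm to one side.
- **Last checks:** The pictures show the disc clear of the propeller. By geometry its bore should be about 27 mm above the bench; I did not measure that height. Comparing scene pictures from the start and the end shows only the arm, its shadows and the disc changed. The gripper is clear, at 0.25 m.
- **Disagreements:** The estimates of the shaft's up-and-down tilt ranged from −3.2° to +1.2° depending on which pair of pictures I used. I pulled at about −2°, and the low forces bore that out. The check that the disc was still, comparing two pictures, shows some pixel change at the disc (up to 87), which I put down to noise and the arm's moving shadow.

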